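Lock the mould press and hold the curing lamp over it

TASK

Swing the red hasp of the mould press all the way down over its catch so that the clear lid is locked, then take the cordless curing lamp off its dock by the handle and carry it over the rack of colour bottles. Hold the lamp level about two centimetres above the lid, centred on the clear window and with its long side along the window's long side, and finish still holding it there, quite still. The lamp must never touch the press, nothing may touch the bottle rack, and the dropper bottle, the cup and the brush stay where they are.

Things in the scene. Friction and masses are not known exactly. Their poses are not given: they have to be found in the camera images.
- press: Mould press: fixed aluminium box, hinged grey lid with a clear window over coloured castings. 120 (its x) x 170 (its y) x 60 mm high, lid shut. Origin under its centre, on the table; its front (-x, roughly towards the robot) carries hasp and catch, its +x side the lid's hinge. It stands on one side of the bottle rack, the lamp's dock on the other.
- window (a point): Centre of the clear window, on the lid's top face, 60 mm above the table; axes as the press's own. The window is 58 mm along x and 104 mm along y (its long side), flush with the lid.
- hasp_pin (a point): Middle of the hasp's hinge pin at the upper front edge of the press: 64 mm in front of the press's centre (its -x), 56 mm above the table; axes as the press's own. The hasp turns about the press's y axis through this point.
- hasp_lip (a point): Middle of the rolled lip on the hasp's free end. Hasp: red slotted strap 32 mm wide (y), 3 mm thick. The lip, a 9 mm thick roll, lies 36 mm from the pin and stands proud of the strap's outer face. Hasp down: lip 20 mm above the table, its outer surface 9.5 mm in front of the pin; the catch in the slot stands less proud, so a fingertip can push the lip home.
- hasp (a joint): Hasp angle in rad: 0 hanging straight down over the catch, flat against the press (locked); 1.57 sticking straight out in front of the press; larger is higher still, 2.4 the stop. It starts between 1.2 and 2.0, moves with about 1.5 N at the lip (friction, no spring) and stays where it is left.
- lid (a joint): Lid angle in rad: 0 shut (as it starts; it stays shut by its weight of 0.3 kg), growing as the front edge rises.
- lamp: Cordless curing lamp, 0.3 to 0.5 kg: flat head 78 (its x) x 140 (its y, long side) x 35 mm high, light face underneath; over it a bar handle along y between two end posts: bar 24 mm wide (x), 24 mm high, centre 73 mm above the light face, free for 92 mm, 26 mm of air beneath. 87 mm high, balanced under the bar's middle. Origin: centre of the light face, z up. Either way round will do.
- dock: Fixed black charging dock under the lamp, 104 x 166 mm, its floor 12 mm above the table with a rim 4 mm higher; the lamp lies face down in it with its axes along the dock's, and lifts straight off. Origin under its centre.
- rack: Fixed rack of twelve colour bottles in two rows, standing between press and dock: 270 mm along its x (pointing roughly away from the robot), 84 mm along its y, bottle tops 96 mm above the table. Origin under its centre.
- dropper: Black dropper bottle, loose, 34 mm across, 104 mm tall, standing; origin under its centre.
- cup: Orange mixing cup, loose, 62 mm across, 62 mm tall, standing; origin under its centre.
- brush: Paint brush, loose, 170 mm long, lying on the table beyond the left-hand place (+y), along its x; origin under its middle.
There are look-alikes about, which are no part of the job. There is more than one size of the lamp; the one meant has the size given above.

How it is judged (in metres and radians):
On the way, in this order (a step that is already met when the one before it is completed fails the run):
1. the hasp is swung down over the catch (within 0.12 rad of straight down) with the lamp still in its dock (value of joint hasp below 0.12 rad and distance of lamp from where it was at the start of the episode below 0.01 m), for 0.2 s.
2. the held lamp passes over the bottle rack: its light face above the bottle tops while it is over the rack's middle line (within 50 mm) (y of lamp in the frame of rack between -0.05 and 0.05 m and height (world z) of lamp above 0.098 m and contact force between lamp and the fingers above 1 N), for 0.02 s.
At the end, for the whole second after the job is handed in: Hasp within 0.12 rad of fully down, lid shut (0.03 rad); the lamp carried by the fingers alone, still (20 mm/s), level within 0.1 rad, its light face 8 to 32 mm above the lid, its centre within 10 mm of the window's seen from above, long sides parallel within 0.1 rad (value of joint hasp below 0.12 rad and value of joint lid below 0.03 rad and z of lamp in the frame of window between 0.008 and 0.032 m and horizontal distance between lamp and window below 0.01 m and angle between the y axis of lamp and the y axis of window, either way round below 0.1 rad and angle between lamp's own z axis and vertical below 0.1 rad and linear speed of lamp below 0.02 m/s and contact force between lamp and the fingers above 1 N and contact force between lamp and press below 0.1 N and contact force between lamp and dropper below 0.1 N and contact force between lamp and cup below 0.1 N); the arm keeps its last pose, push and grip.
It fails at once if the lamp touches the press (contact force between lamp and press above 0.5 N).
It fails at once if the bottle rack is touched (contact force between rack and anything else above 1 N).
It fails at once if the dropper bottle, the cup or the brush is moved by more than 20 mm (distance of any of dropper, cup, brush from where it was at the start of the episode above 0.02 m).
It also fails if it takes over 61 s, if anything falls off the work surface, if the arm or the gripper's body presses on something with over 40 N, if the wrist force passes 120 N, or if a joint passes its speed limit or range.

ROBOT

A 6-joint arm with a two-finger parallel gripper is mounted at the origin on the work surface. World frame = base frame: x ahead of the robot, y to its left, z up, the work surface at z = 0. Lengths are in mm, angles in degrees, forces in N, time in s.
With the tool pointing down it reaches from about 300 to 850 mm from the base axis. Payload 4.2 kg.
Tool frame: the origin (TCP) lies at the very end of the fingers, on their centre line; the grasp point (between the pads) lies 19 mm behind it (env.grasp_offset is the distance from the TCP to the grasp point, in mm); z points along the fingers, y is the line along which they close (so a half turn about z gives the same grasp; the last joint's range is limited). The gripper opens to 91 mm and grips with 3 to 60 N. Pads are 32 mm wide; open, the fingers measure 118 mm over their backs; the gripper's body (76 mm by 178 mm) begins 60 mm behind the grasp point.
Start: joints at [66.234, 18.312, 89.639, -0, 72.044, -1.146], TCP at [221.163, 530.785, 182.976] pointing down, gripper open.
Joint ranges: [-177.97, 177.97], [-48.28, 115.42], [12.27, 149.76], [-77.06, 257.06], [2.81, 150.46], [-146.56, 146.56]. Speed limits (degrees/s): [147.25, 147.25, 180, 180, 180, 180].

INTERFACE

Orientations are given as [roll, pitch, yaw] about the fixed x, y, z axes, in that order (R = Rz(yaw) Ry(pitch) Rx(roll)).
In Python, from workcell import env gives the robot as it stands. The module is installed in compiled form; this text tells all that it offers.
- The arm moves only by the tool send_rows, never from a script. Its argument "motion" is a list of rows, each an object of numbers: "tx", "ty", "tz": the shift along the tool's x, y, z in units of 500 mm (1.0 is 500 mm); "rx", "ry", "rz": the turn, a rotation vector about the tool's x, y, z in units of 30 degrees (1.0 is 30 degrees); "gripper": the closure, from -1 (fully open) to 1 (shut). In form: [{"tx": .., "ty": .., "tz": .., "rx": .., "ry": .., "rz": .., "gripper": ..}, ...]. A call has 1 to 12 rows; each row shifts and turns the commanded pose from where the row before left it, along the tool's axes as they then stand; what a row does not reach is not made up. A row lasts 1/8 s, in which the tool goes at most 62.5 mm and 10.7 degrees, less where a joint would pass 70% of its speed; a pose out of reach is approached as far as the arm can. A call with a number of a shift or a turn outside -1 to 1 is refused whole. A call with a gripper value outside its range is refused whole. The fingers move at their own pace and stop on an object; "grip_force" is the grip in N (left out, the last holds). Time passes only in rows, so rows that do not move let the fingers close. It gives the time, the measured TCP pose, the force, the opening and the grip force at its end, in the units of the state.
- env.state(): the state, without advancing time (a new reading comes with each control period).
- env.grab_frame(name): name is "scene" or "side" or "wrist"; returns a dict with "frame" (420x560x3 uint8, red, green, blue), "vertical_fov" (degrees; the focal length in pixels is half the picture's height over the tangent of half this angle, whatever the lens; pixels are square), "cx", "cy" (the principal point, pixels), "rvec" (rotation vector, rad) and "tvec" (3), from world to camera coordinates, as OpenCV has them; the wrist camera has in their place "T_tool_cam" (4x4, takes a point from camera to tool coordinates, whose origin is the TCP and whose axes are the flange's). Camera axes: x right, y down, z forward; pixel columns grow to the right and rows downward; lengths in mm; the calibration is good to about 2 mm. A picture is of the moment at which its call begins: read the wrist's pose just before it. There is no depth.
- env.job_done(): hands the job in; it is judged then, once.
The state is a dict: "time_s": time; "qpos": joint angles; "qvel": joint speeds; "effort": joint torques, N m; "ee_pos": TCP position; "ee_rot": TCP orientation; "force": force on the tool from outside, world axes, zero at the start; "torque": the same for the moment, N m; "gripper_width": finger opening in mm; "gripper_force": force on a finger pad.
Only numpy, scipy, OpenCV 4.12 (cv2) and the standard library are available. Lean on these libraries where they do the work, as an engineer would, in place of code of your own. Each camera call takes 0.05 s, during which the arm holds its last target. There are 200 camera calls.

## Working session

There is one attempt and no reset: what is moved stays moved. The work goes in short steps, Python scripts to look and compute and a tool call to move; the robot and the scene stay as the last step left them, time stands still between calls to the robot, and variables do not carry over. Pictures are saved under pics/ and viewed, at most 10 in all, crops included, and the job is handed in when it is done.

Besides the shell and the picture viewer there is one more tool, called after "Request:" by a JSON object that holds its "op" and its "data". send_rows: Moves the arm, as the interface text tells. Shifts and turns lie within -1 to 1; 1 stands for 500 mm of shift or 30 degrees of turn. Its arguments: {"type":"object","properties":{"motion":{"type":"array"},"grip_force":{"type":"number"}},"required":["motion"]}

```bash
ls; mkdir -p pics; cat > h.py <<'E'
import numpy as np,cv2
from workcell import env
def grab(n):
    s=env.state(); f=env.grab_frame(n); f['s']=s; return f
E
python3 - <<'E'
from h import *
s=env.state();print(s)
for n in("scene","side"):
    f=grab(n); cv2.imwrite(f'pics/{n}0.png',f['frame'][...,::-1]); np.save(f'{n}0.npy',f,allow_pickle=True)
    print(n,{k:v for k,v in f.items() if k not in('frame','s')})
    R=cv2.Rodrigues(np.array(f['rvec'],float))[0];print(-R.T@np.array(f['tvec']).ravel())
E
```

```text
pics
{'time_s': 0.0, 'qpos': array([ 6.62353806e+01,  1.83520991e+01,  8.97063305e+01, -1.03370494e-03,
        7.20426400e+01, -1.14426437e+00]), 'qvel': array([-0.0993957 ,  0.07488278,  0.10513098, -0.03330297, -0.03748196,
        0.0494001 ]), 'effort': array([ 1.10905567e-03, -4.12469959e+01, -2.31975263e+01,  7.29835778e-02,
        4.57221991e-02, -1.31688525e-04]), 'ee_pos': array([220.92532306, 530.26542859, 182.11624008]), 'ee_rot': array([-1.79898931e+02, -1.03575592e-03,  1.57379964e+02]), 'force': array([0.09076171, 0.00679671, 0.34798198]), 'torque': array([ 0.0166803 , -0.00341251, -0.06256155]), 'gripper_force': 0.0, 'gripper_width': 91.25405221282294}
scene {'vertical_fov': 47.943110787967825, 'cx': 277.95011402743245, 'cy': 209.54095968878778, 'rvec': array([ 2.34472977,  1.09540541, -0.34717121]), 'tvec': array([-389.63922939, -226.13614539, 1326.0198695 ])}
[ 968.83826999 -285.96679044  969.97957761]
side {'vertical_fov': 55.29334191698986, 'cx': 276.9071831114689, 'cy': 203.59058930959569, 'rvec': array([ 2.17042324, -0.87144854,  0.36041706]), 'tvec': array([-311.6500669 ,  306.12429597,  921.85834709])}
[ -86.90355231 -569.22409454  842.07622201]
```

View pics/scene0.png

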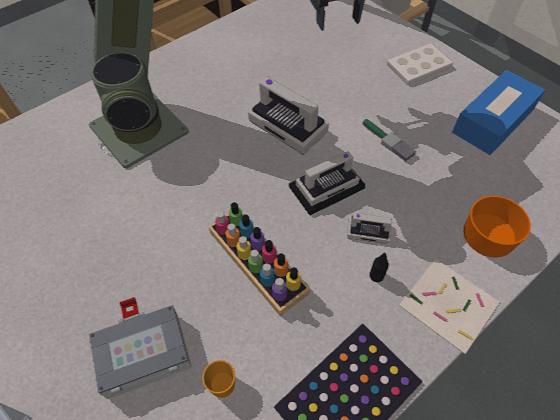

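View pics/side0.png

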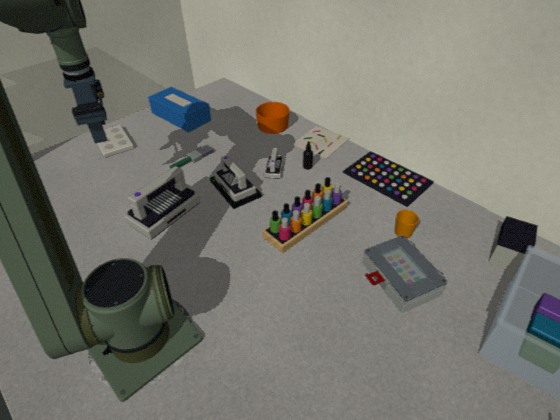

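Candidates for the lamp (scene image): large one at (288,115), medium one on a black dock at (327,182), small one at (370,230). The description (black dock, beside the rack) picks (327,182). The press with the red hasp is at (140,350), rack at (258,258), cup (220,378), dropper (379,267). Close crop to check and measure.

```bash
python3 - <<'E'
from h import *
C=[('scene',82,295),('side',350,228),('scene',265,135),('side',190,140)]
P=[]
for n,x,y in C:
    f=np.load(f'{n}0.npy',allow_pickle=True).item()['frame'][...,::-1]
    c=cv2.resize(f[y:y+100,x:x+133],(400,300),interpolation=cv2.INTER_CUBIC)
    for i in range(0,133,20): cv2.putText(c,str(x+i),(i*3,8),0,.3,(0,0,255));cv2.line(c,(i*3+1,10),(i*3+1,14),(0,0,255))
    for i in range(0,100,20): cv2.putText(c,str(y+i),(0,i*3+4),0,.3,(0,0,255))
    P.append(c)
cv2.imwrite('pics/crop0.png',np.vstack([np.hstack(P[:2]),np.hstack(P[2:])]))
E
```

```text
(no output)
```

View pics/crop0.png

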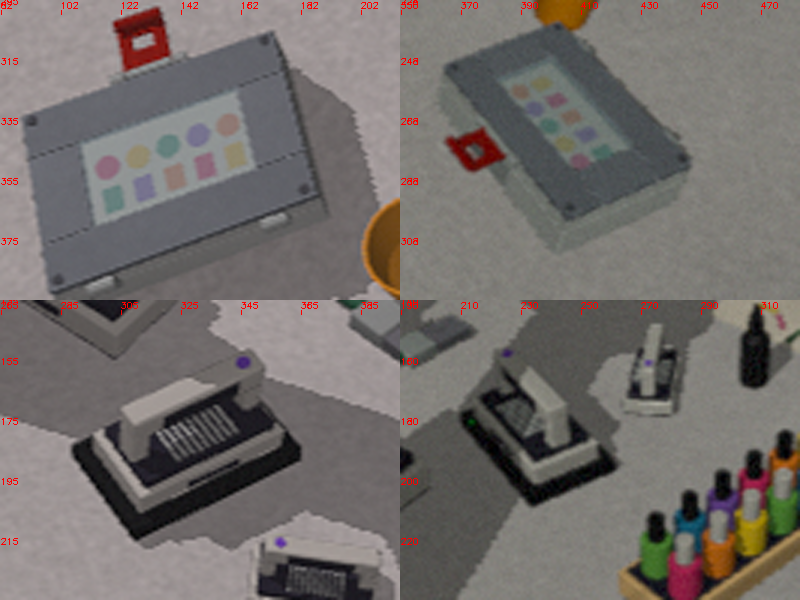

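```bash
cat >> h.py <<'E'
from scipy.optimize import least_squares
def proj(f,P):
    K=f['frame'].shape[0]/2/np.tan(np.radians(f['vertical_fov'])/2)
    K=np.array([[K,0,f['cx']],[0,K,f['cy']],[0,0,1]])
    return cv2.projectPoints(np.array(P,float).reshape(-1,1,3),np.array(f['rvec'],float),np.array(f['tvec'],float),K,None)[0].reshape(-1,2)
def W(p,L):
    c,s=np.cos(p[2]),np.sin(p[2]); L=np.atleast_2d(np.array(L,float))
    return np.c_[p[0]+c*L[:,0]-s*L[:,1],p[1]+s*L[:,0]+c*L[:,1],L[:,2]]
def fit(obs,p0):  # obs: list of (frame, local pts, pixels)
    g=lambda p:np.concatenate([(proj(f,W(p,L))-px).ravel() for f,L,px in obs])
    r=least_squares(g,p0,loss='soft_l1'); return r.x,g(r.x).reshape(-1,2)
E
python3 - <<'E'
from h import *
sc=np.load('scene0.npy',allow_pickle=True).item();sd=np.load('side0.npy',allow_pickle=True).item()
np.set_printoptions(precision=2,suppress=True)
def rect(a,b,z): return [(-a,b,z),(-a,-b,z),(a,-b,z),(a,b,z)]
lid=rect(60,85,60);win=rect(29,52,60)
# scene: right = +y? front edge (89,333)-(173,306)
A=[(172.7,305.7),(89.3,332.7),(98.7,392.7),(188,360)]
Aw=[(161,325.3),(109.3,344.3),(114.3,370.3),(167,350.7)]
B=[(364.3,250.7),(406,301.3),(446.7,280.3),(402.7,235.3)]
Bw=[(382.3,253),(410.7,284),(428,277),(399.3,247)]
obs=[(sc,lid,A),(sc,win,Aw),(sd,win,[Bw[0],Bw[1],Bw[2],Bw[3]]),(sd,lid,B)]
# side: left-lower edge is front
p,r=fit(obs,[450,-300,0]);print('press',p[:2],np.degrees(p[2]));print(r.T)
pw,r=fit(obs[1:3],p);print('win',pw[:2],np.degrees(pw[2]));print(r.T)
for th in np.arange(1.2,2.01,.1):
    x=-64-36*np.sin(th);z=56-36*np.cos(th)
    L=W(p,[(x,16,z),(x,-16,z)]);print(th,proj(sc,L).ravel(),proj(sd,L).ravel())
np.save('press.npy',p)
# dock/lamp
DA=[(289,184.3),(310,215),(365.7,185.7)]
# head top corners (z47): left,front,right in scene
HA=[(295.7,179),(311.7,198.3),(360,177.7)]
for name,ord_ in (('a',[(-1,-1),(1,-1),(1,1)]),):
    H=[(39*a,70*b,47) for a,b in ord_];
    q,r=fit([(sc,H,HA)],[450,0,0]);print('lamp',q[:2],np.degrees(q[2]),r.T)
    print('dock low corners',proj(sc,W(q,[(52*a,83*b,z) for z in(0,16) for a,b in ord_])).tolist())
    print('side head',proj(sd,W(q,[(39*a,70*b,47) for a,b in ord_+[(-1,1)]])).tolist())
    print('side bar top',proj(sd,W(q,[(12*a,58*b,97) for a,b in ord_+[(-1,1)]])).tolist())
    print('scene bar top',proj(sc,W(q,[(12*a,58*b,97) for a,b in ord_+[(-1,1)]])).tolist())
E
```

```text
press [ 563.25 -316.68] -18.925549031310798
[[ 0.1  -0.33 -0.29 -0.26 -0.61 -1.01 -0.91  0.12 -0.2  -2.56 -0.16  1.58
   0.13  0.24  0.93  0.02]
 [-0.97  1.07  0.26 -0.22 -1.38 -2.01  0.17  0.18 -0.02 -0.46 -1.9  -1.37
  -2.67 -2.23  0.49 -1.89]]
win [ 564.31 -316.98] -17.830061519428952
[[-0.84 -1.08 -0.39  0.44 -0.05 -1.7   0.36  1.46]
 [-1.24 -0.93  1.1   0.12  0.11 -0.62 -2.39 -1.55]]
1.2 [137.91 303.29 122.67 308.49] [366.34 276.86 373.86 286.64]
1.3 [137.38 302.17 122.1  307.38] [366.13 276.16 373.67 285.95]
1.4000000000000001 [136.88 301.18 121.55 306.39] [366.05 275.38 373.61 285.19]
1.5000000000000002 [136.39 300.31 121.02 305.53] [366.09 274.53 373.67 284.35]
1.6000000000000003 [135.93 299.59 120.52 304.82] [366.26 273.63 373.86 283.45]
1.7000000000000004 [135.51 299.01 120.04 304.26] [366.55 272.67 374.19 282.49]
1.8000000000000005 [135.12 298.59 119.6  303.85] [366.97 271.66 374.63 281.48]
1.9000000000000006 [134.78 298.34 119.2  303.61] [367.51 270.63 375.2  280.45]
2.000000000000001 [134.48 298.25 118.84 303.54] [368.17 269.57 375.88 279.38]
lamp [491.68 258.3 ] 25189.3
[... 151 characters left out ...]
], [365.03090104659225, 190.3569962961443], [287.974073867045, 183.83228820272492], [309.33742678170466, 213.74333757658607], [365.9410042813386, 186.58554486660753]]
side head [[235.10296599866473, 193.2389059847291], [257.23256646943884, 184.07667466406045], [235.8460501091361, 161.7794929499016], [214.71236241281457, 169.80691779046367]]
side bar top [[239.6790740156829, 175.15342441842236], [246.6592792971904, 172.38798420019188], [228.8249222445184, 153.83199629901458], [222.11371348686615, 156.30360754601756]]
scene bar top [[305.87252921658404, 170.71818980471545], [311.1776399796605, 177.7367101437046], [352.5739815057245, 158.82593159516256], [346.9836944903533, 152.19062876637616]]
```

Crop shows: press lid front edge (89,333)–(173,306) with the red hasp lip at about (127,300), sticking out roughly horizontally; medium lamp in black dock with head-top corners (296,179), (312,198), (360,178), which fits the 78×140 size. The fit is consistent.

```bash
cat >> h.py <<'E'
from scipy.spatial.transform import Rotation as Ro
def Tt(s):
    T=np.eye(4);T[:3,:3]=Ro.from_euler('xyz',s['ee_rot'],degrees=True).as_matrix();T[:3,3]=s['ee_pos'];return T
def wcam(f):
    T=np.linalg.inv(Tt(f['s'])@np.array(f['T_tool_cam'])); f['rvec']=cv2.Rodrigues(T[:3,:3])[0];f['tvec']=T[:3,3];return f
def go(p,yaw,steps=1):  # total tool shift (units) & yaw turn from the measured pose
    s=env.state();T=Tt(s);d=T[:3,:3].T@(np.array(p)-T[:3,3])/500
    dz=(yaw-s['ee_rot'][2]+180)%360-180
    print('shift/500',d.round(4),'rz',round(-dz/30,3),'tilt',s['ee_rot'][:2])
E
python3 - <<'E'
from h import *
f=grab('wrist');print(np.array(f['T_tool_cam']).round(3),f['vertical_fov'],f['cx'],f['cy'])
sc=np.load('scene0.npy',allow_pickle=True).item()
# where would look point land: tool at candidate over lamp, yaw 157
q=[491.7,258.3,np.radians(-10.6)]
for x,y,z,yaw in((420,290,330,157.4),(420,290,330,80)):
    f['s']=dict(f['s'],ee_pos=[x,y,z],ee_rot=[180,0,yaw]);w=wcam(f)
    print(proj(w,W(q,[(39,70,47),(39,-70,47),(-39,-70,47),(-39,70,47),(0,0,97)])).round())
go([420,290,330],157.4)
E
```

```text
[[ 1.00000e-03 -9.65000e-01 -2.62000e-01  7.25930e+01]
 [ 1.00000e+00  1.00000e-03 -1.00000e-03  6.26000e-01]
 [ 1.00000e-03 -2.62000e-01  9.65000e-01 -2.02099e+02]
 [ 0.00000e+00  0.00000e+00  0.00000e+00  1.00000e+00]] 66.41477063884707 279.71739872493555 211.21667325863976
[[326. 237.]
 [241. 254.]
 [230. 209.]
 [318. 190.]
 [278. 234.]]
[[358. 140.]
 [352. 230.]
 [302. 229.]
 [305. 139.]
 [335. 193.]]
shift/500 [-0.5523 -0.291  -0.295 ] rz -0.001 tilt [-1.79920315e+02 -8.62502719e-04]
```

Request:
{"op": "send_rows", "data": {"motion": [{"tx": -0.06, "ty": -0.04, "tz": -0.06, "gripper": -1}, {"tx": -0.1, "ty": -0.05, "tz": -0.036}, {"tx": -0.1, "ty": -0.05}, {"tx": -0.1, "ty": -0.05}, {"tx": -0.1, "ty": -0.05}, {"tx": -0.09, "ty": -0.05}, {"gripper": -1}, {"gripper": -1}]}}

```text
invalid input at $.motion[0]: expected keys tx, ty, tz, rx, ry, rz, gripper
```

```bash
python3 - <<'E'
from h import *
f=grab('wrist');s=f['s'];print(s['time_s'],s['ee_pos'],s['ee_rot'],s['qvel'].round(2))
w=wcam(f);np.save('w1.npy',w,allow_pickle=True)
q=[491.7,258.3,np.radians(-10.6)]
I=f['frame'][...,::-1].copy()
x=proj(w,W(q,[(39,70,47),(39,-70,47),(-39,-70,47),(-39,70,47)]));print(x.round())
c=x.mean(0).astype(int);x0,y0=max(c[0]-100,0),max(c[1]-75,0)
c=cv2.resize(I[y0:y0+150,x0:x0+200],(800,600),interpolation=cv2.INTER_CUBIC)[:600]
for i in range(0,200,20): cv2.putText(c,str(x0+i),(i*4,10),0,.4,(0,0,255));cv2.putText(c,str(y0+i),(0,i*4+4),0,.4,(0,0,255))
cv2.imwrite('pics/w1.png',c);print(x0,y0)
E
```

```text
0.15 [221.01284126 530.35266894 182.30189522] [-1.79920315e+02 -8.62502719e-04  1.57376431e+02] [ 0.06 -0.07 -0.29 -0.05  0.08 -0.02]
[[229. 462.]
 [132. 477.]
 [113. 435.]
 [214. 418.]]
72 373
```

View pics/w1.png

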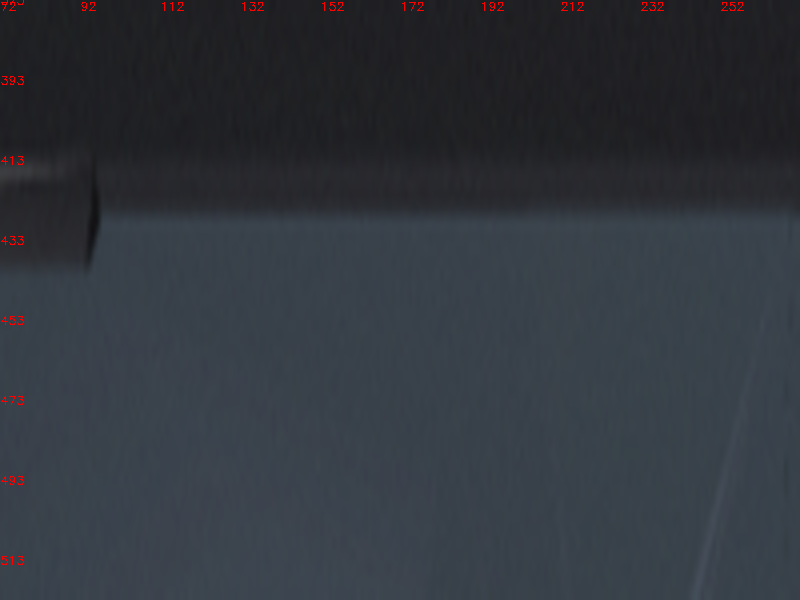

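The move was refused because every key is needed in each row, so that crop only shows the gripper's body. Resending in full.

Request:
{"op": "send_rows", "data": {"motion": [{"tx": -0.06, "ty": -0.04, "tz": -0.06, "rx": 0, "ry": 0, "rz": 0, "gripper": -1}, {"tx": -0.1, "ty": -0.05, "tz": -0.036, "rx": 0, "ry": 0, "rz": 0, "gripper": -1}, {"tx": -0.1, "ty": -0.05, "tz": 0, "rx": 0, "ry": 0, "rz": 0, "gripper": -1}, {"tx": -0.1, "ty": -0.05, "tz": 0, "rx": 0, "ry": 0, "rz": 0, "gripper": -1}, {"tx": -0.1, "ty": -0.05, "tz": 0, "rx": 0, "ry": 0, "rz": 0, "gripper": -1}, {"tx": -0.09, "ty": -0.05, "tz": 0, "rx": 0, "ry": 0, "rz": 0, "gripper": -1}, {"tx": 0, "ty": 0, "tz": 0, "rx": 0, "ry": 0, "rz": 0, "gripper": 1}, {"tx": 0, "ty": 0, "tz": 0, "rx": 0, "ry": 0, "rz": 0, "gripper": 1}]}}

```text
time_s: 1.2
ee_pos: [418.9, 291.4, 230.8]
ee_rot: [180.0, -0.0, 157.3]
force: [-0.8, -0.3, -0.5]
gripper_width: 74.0
gripper_force: 0.0
```

```bash
cat > look.py <<'E'
from h import *
import sys
f=grab('wrist');s=f['s'];print(s['time_s'],s['ee_pos'],s['ee_rot'],s['qvel'].round(2))
w=wcam(f);np.save(sys.argv[1]+'.npy',w,allow_pickle=True)
I=f['frame'][...,::-1].copy()
c=cv2.resize(I,(800,600),interpolation=cv2.INTER_CUBIC)
for i in range(0,560,40): cv2.putText(c,str(i),(int(i/.7),10),0,.4,(0,0,255));cv2.putText(c,str(i),(0,int(i/.7)+4),0,.4,(0,0,255))
cv2.imwrite(f'pics/{sys.argv[1]}.png',c)
q=[491.7,258.3,np.radians(-10.6)]
print(proj(w,W(q,[(39,70,47),(39,-70,47),(-39,-70,47),(-39,70,47)])).round().tolist())
E
python3 look.py w2
```

```text
1.2 [418.88870918 291.40431241 230.805968  ] [ 1.79992823e+02 -4.83646223e-02  1.57349710e+02] [ 1.54 -0.06 -0.   -0.09  0.03 -0.08]
[[336.0, 264.0], [232.0, 285.0], [217.0, 230.0], [326.0, 208.0]]
```

View pics/w2.png

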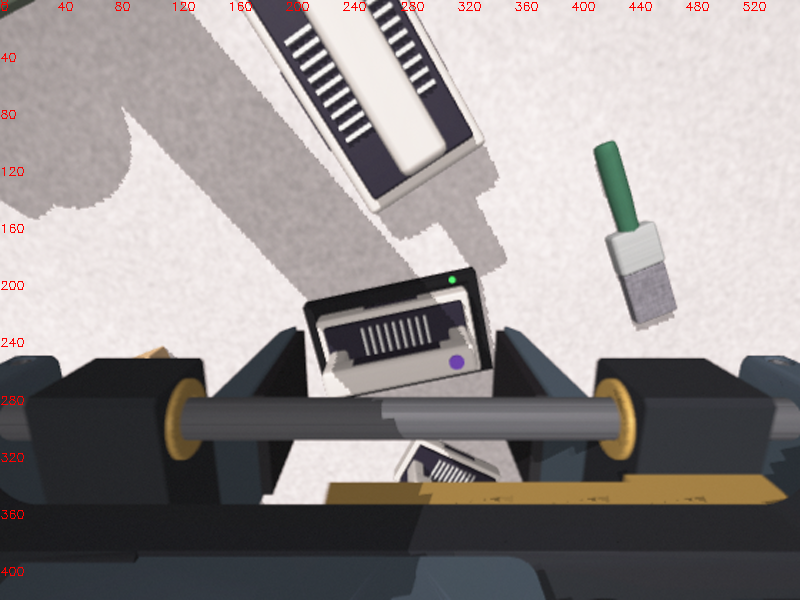

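Wrist view: the lamp in the dock (dock corners at (213,212), (331,187), (344,259); head-top corners (224,227), (326,203)), brush at right, large look-alike lamp above, small one below.

```bash
python3 - <<'E'
from h import *
np.set_printoptions(precision=1,suppress=True)
ld=lambda n:np.load(n+'.npy',allow_pickle=True).item()
sc,sd,w=ld('scene0'),ld('side0'),ld('w2')
q=[491.7,258.3,np.radians(-10.6)]
D=[(-52,-83,16),(-52,83,16),(52,83,16)];Dp=[(212.8,212.1),(331,187),(344.4,259)]
H=[(-39,-70,47),(-39,70,47)];Hp=[(224,227),(326,203)]
print('pred',proj(w,W(q,D+H)))
for nm,o in (('dock w',[(w,D,Dp)]),('d+h w',[(w,D,Dp),(w,H,Hp)]),('all',[(w,D,Dp),(w,H,Hp),(sc,[(-39,-70,47),(39,-70,47),(39,70,47)],[(295.7,179),(311.7,198.3),(360,177.7)])])):
    p,r=fit(o,q);print(nm,p[:2],np.degrees(p[2]),r.T)
I=cv2.resize(w['frame'][...,::-1],None,fx=4,fy=4,interpolation=cv2.INTER_CUBIC)
E3=lambda a,b,z:[(-a,-b,z),(-a,b,z),(a,b,z),(a,-b,z)]
for a,b,z,c in((52,83,16,(0,255,0)),(39,70,47,(0,0,255)),(12,60,97,(255,0,0))):
    cv2.polylines(I,[np.int32(proj(w,W(p,E3(a,b,z)))*4)],True,c,1)
cv2.imwrite('pics/ov1.png',I[700:1150,780:1480])
np.save('lamp.npy',p)
# hasp overview pose: camera behind tool +x side
pr=np.load('press.npy');print(W(pr,[(-102,0,0)]))
f=dict(w)
for pos in ([430,-230,230],[480,-290,230]):
    f['s']=dict(w['s'],ee_pos=pos,ee_rot=[180,0,161]);print(pos,proj(wcam(f),W(pr,[(-60,85,60),(-60,-85,60),(60,-85,60),(60,85,60),(-100,0,56)])).tolist())
E
```

```text
pred [[209.6 215.6]
 [330.8 190.5]
 [343.2 261.6]
 [217.  229.9]
 [326.  207.7]]
dock w [488.1 261.6] -10.69479424328362 [[-2.1  1.3  0.1]
 [ 0.2  0.2 -0.3]]
d+h w [488.1 261.7] -10.346140855120625 [[-2.2  1.1  0.4 -5.8  1.4]
 [ 0.5 -0.1 -0.7 -0.3  0.8]]
all [488.2 261.5] -10.387091937763334 [[-2.3  1.   0.2 -6.   1.3 -0.4  0.2  0.2]
 [ 0.6  0.  -0.5 -0.2  1.  -2.6  0.5 -1.9]]
[[ 466.8 -283.6    0. ]]
[430, -230, 230] [[316.4076111141533, 261.90251049623714], [181.02473581916968, 261.9331503581481], [188.2226418138782, 343.83003922583885], [313.82192664264915, 343.8430040011809], [248.1603491697073, 230.65298575879598]]
[480, -290, 230] [[351.79902886454215, 210.52453064397955], [210.24529109637163, 210.58580737149313], [215.5455159533567, 299.7893407196915], [346.4385641452373, 299.7796573068518], [281.00272949655306, 176.94965674058466]]
```

View pics/ov1.png

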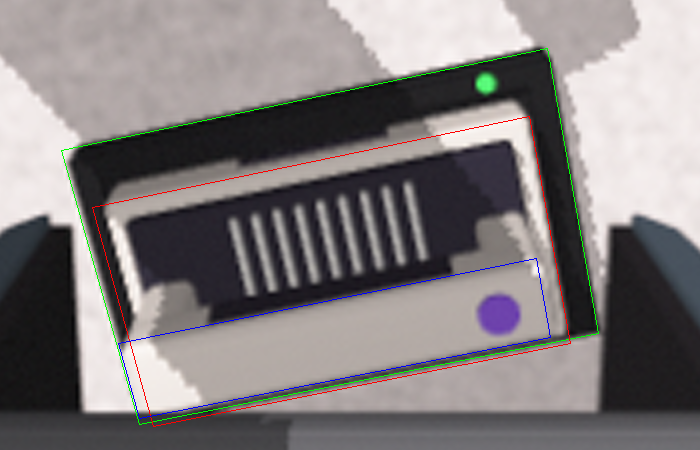

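Request:
{"op": "send_rows", "data": {"motion": [{"tx": -0.056, "ty": -0.1025, "tz": 0, "rx": 0, "ry": 0, "rz": 0, "gripper": 1}, {"tx": -0.056, "ty": -0.1025, "tz": 0, "rx": 0, "ry": 0, "rz": 0, "gripper": 1}, {"tx": -0.056, "ty": -0.1025, "tz": 0, "rx": 0, "ry": 0, "rz": 0, "gripper": 1}, {"tx": -0.056, "ty": -0.1025, "tz": 0, "rx": 0, "ry": 0, "rz": 0, "gripper": 1}, {"tx": -0.056, "ty": -0.1025, "tz": 0, "rx": 0, "ry": 0, "rz": 0, "gripper": 1}, {"tx": -0.056, "ty": -0.1025, "tz": 0, "rx": 0, "ry": 0, "rz": 0, "gripper": 1}, {"tx": -0.056, "ty": -0.1025, "tz": 0, "rx": 0, "ry": 0, "rz": 0, "gripper": 1}, {"tx": -0.056, "ty": -0.1025, "tz": 0, "rx": 0, "ry": 0, "rz": 0, "gripper": 1}, {"tx": -0.056, "ty": -0.1025, "tz": 0, "rx": 0, "ry": 0, "rz": 0, "gripper": 1}, {"tx": -0.056, "ty": -0.1025, "tz": 0, "rx": 0, "ry": 0, "rz": -0.123, "gripper": 1}, {"tx": 0, "ty": 0, "tz": 0, "rx": 0, "ry": 0, "rz": 0, "gripper": 1}, {"tx": 0, "ty": 0, "tz": 0, "rx": 0, "ry": 0, "rz": 0, "gripper": 1}]}}

```text
time_s: 2.75
ee_pos: [480.9, -288.0, 230.6]
ee_rot: [179.9, -0.1, 161.1]
force: [0.3, 0.6, -0.1]
gripper_width: 0.5
gripper_force: 0.0
```

```bash
python3 look.py w3; python3 - <<'E'
from h import *
w=np.load('w3.npy',allow_pickle=True).item();pr=np.load('press.npy')
I=cv2.resize(w['frame'][...,::-1],None,fx=4,fy=4,interpolation=cv2.INTER_CUBIC)
E3=lambda a,b,z:[(-a,-b,z),(-a,b,z),(a,b,z),(a,-b,z)]
for a,b,z,c in((60,85,60,(0,255,0)),(29,52,60,(0,0,255))):
    cv2.polylines(I,[np.int32(proj(w,W(pr,E3(a,b,z)))*4)],True,c,1)
for th in(1.2,1.6,2.0):
    x=-64-36*np.sin(th);z=56-36*np.cos(th);cv2.polylines(I,[np.int32(proj(w,W(pr,[(x,16,z),(x,-16,z)]))*4)],True,(255,0,0),1)
for i in range(150,400,20): cv2.putText(I,str(i),(4*i,500),0,.5,(255,0,255)) ; cv2.putText(I,str(i),(740,4*i),0,.5,(255,0,255))
cv2.imwrite('pics/ov2.png',I[480:1080,740:1540])
E
```

```text
2.75 [ 480.90179566 -288.02338917  230.58089877] [ 1.79935035e+02 -6.00160362e-02  1.61130245e+02] [ 1.01 -1.04  0.61 -0.23 -0.07 -0.16]
[[817.0, 64.0], [686.0, 83.0], [699.0, 5.0], [838.0, -16.0]]
```

View pics/ov2.png

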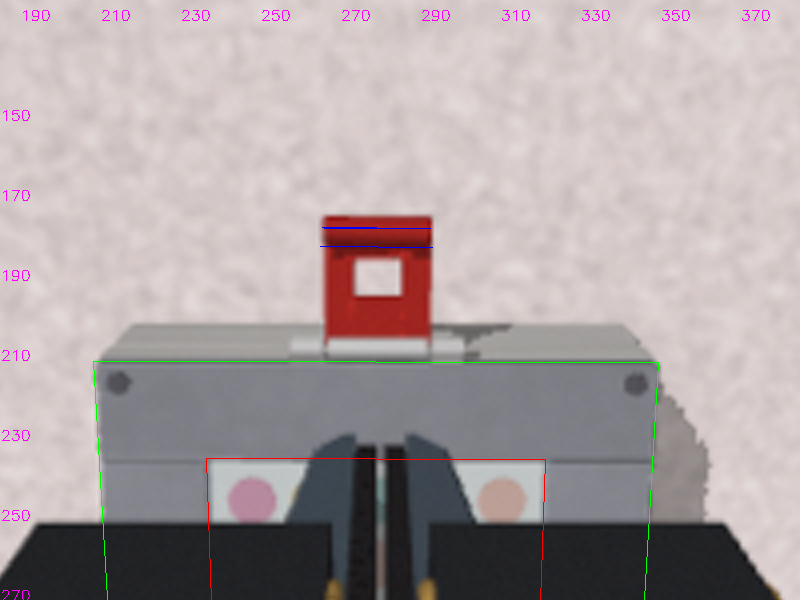

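Wrist view shows the press fit overlaying the lid edges within about 1 px, hasp sticking out horizontally, lip at about (279,178). Now press it down with closed fingers.

Request:
{"op": "send_rows", "data": {"motion": [{"tx": 0.036, "ty": -0.001, "tz": 0.08, "rx": 0, "ry": 0, "rz": 0, "gripper": 1}, {"tx": 0, "ty": 0, "tz": 0.1, "rx": 0, "ry": 0, "rz": 0, "gripper": 1}, {"tx": 0, "ty": 0, "tz": 0.1, "rx": 0, "ry": 0, "rz": 0, "gripper": 1}, {"tx": 0, "ty": 0, "tz": 0.02, "rx": 0, "ry": 0, "rz": 0, "gripper": 1}, {"tx": 0, "ty": 0, "tz": 0.02, "rx": 0, "ry": 0, "rz": 0, "gripper": 1}, {"tx": 0, "ty": 0, "tz": 0.02, "rx": 0, "ry": 0, "rz": 0, "gripper": 1}, {"tx": 0, "ty": 0, "tz": 0.02, "rx": 0, "ry": 0, "rz": 0, "gripper": 1}]}}

```text
time_s: 3.68
ee_pos: [464.3, -284.7, 51.6]
ee_rot: [-180.0, 0.1, 161.1]
force: [0.0, -0.1, -0.2]
gripper_width: 0.3
gripper_force: 0.0
```

Request:
{"op": "send_rows", "data": {"motion": [{"tx": 0, "ty": 0.003, "tz": 0.02, "rx": 0, "ry": 0, "rz": 0, "gripper": 1}, {"tx": 0, "ty": 0, "tz": 0.02, "rx": 0, "ry": 0, "rz": 0, "gripper": 1}]}}

```text
time_s: 3.92
ee_pos: [463.8, -282.7, 30.5]
ee_rot: [180.0, -0.0, 161.1]
force: [-1.3, 0.3, 1.9]
gripper_width: 0.4
gripper_force: 1.1
```

Request:
{"op": "send_rows", "data": {"motion": [{"tx": 0, "ty": 0, "tz": 0.02, "rx": 0, "ry": 0, "rz": 0, "gripper": 1}, {"tx": 0, "ty": 0, "tz": 0.016, "rx": 0, "ry": 0, "rz": 0, "gripper": 1}, {"tx": 0, "ty": 0, "tz": 0, "rx": 0, "ry": 0, "rz": 0, "gripper": 1}]}}

```text
time_s: 4.3
ee_pos: [463.7, -282.7, 12.3]
ee_rot: [180.0, -0.1, 161.1]
force: [0.8, 0.4, 0.6]
gripper_width: 0.3
gripper_force: 0.0
```

```bash
python3 look.py w4 >/dev/null; python3 - <<'E'
from h import *
p=np.load('press.npy');s=env.state();d=s['ee_pos']-np.r_[p[:2],0];c,n=np.cos(p[2]),np.sin(p[2])
print(s['ee_pos'],s['force'],'press frame',c*d[0]+n*d[1],-n*d[0]+c*d[1])
f=grab('side')['frame'][228:328,330:463,::-1];g=grab('scene')['frame'][270:370,72:205,::-1]
w=np.load('w4.npy',allow_pickle=True).item()['frame'][...,::-1]
cv2.imwrite('pics/c4.png',np.hstack([cv2.resize(f,(400,300),interpolation=2),cv2.resize(g,(400,300),interpolation=2)]))
E
```

```text
[ 463.51371078 -282.63851027   12.51879791] [ 0.03258293 -0.13905167 -0.37858828] press frame -105.38156259095292 -0.15073723740081846
```

View pics/c4.png

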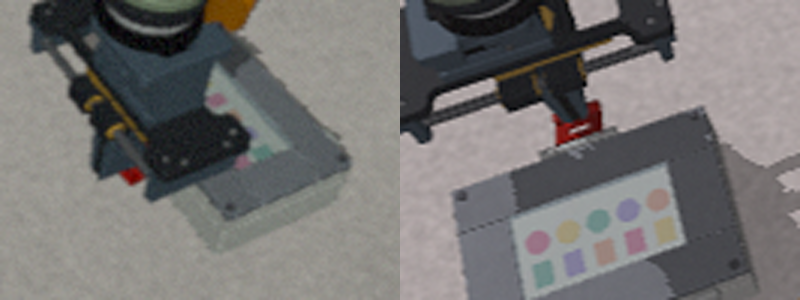

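Views show the closed fingertip standing in front of the half-lowered hasp, which is clear of the lid. Push it home.

Request:
{"op": "send_rows", "data": {"motion": [{"tx": -0.01, "ty": 0, "tz": 0, "rx": 0, "ry": 0, "rz": 0, "gripper": 1}, {"tx": -0.01, "ty": 0, "tz": 0, "rx": 0, "ry": 0, "rz": 0, "gripper": 1}, {"tx": -0.01, "ty": 0, "tz": 0, "rx": 0, "ry": 0, "rz": 0, "gripper": 1}, {"tx": 0, "ty": 0, "tz": 0, "rx": 0, "ry": 0, "rz": 0, "gripper": 1}]}}

```text
time_s: 4.95
ee_pos: [477.2, -287.1, 12.3]
ee_rot: [180.0, -0.2, 161.1]
force: [-3.5, 2.0, -1.7]
gripper_width: 0.4
gripper_force: 1.7
```

Request:
{"op": "send_rows", "data": {"motion": [{"tx": -0.004, "ty": 0, "tz": 0, "rx": 0, "ry": 0, "rz": 0, "gripper": 1}, {"tx": 0, "ty": 0, "tz": 0, "rx": 0, "ry": 0, "rz": 0, "gripper": 1}]}}

```text
time_s: 5.2
ee_pos: [479.3, -287.9, 12.5]
ee_rot: [180.0, -0.1, 161.1]
force: [-3.2, 2.0, -1.9]
gripper_width: 0.4
gripper_force: 1.9
```

Request:
{"op": "send_rows", "data": {"motion": [{"tx": -0.004, "ty": 0, "tz": 0, "rx": 0, "ry": 0, "rz": 0, "gripper": 1}, {"tx": 0, "ty": 0, "tz": 0, "rx": 0, "ry": 0, "rz": 0, "gripper": 1}]}}

```text
time_s: 5.45
ee_pos: [481.1, -288.5, 12.5]
ee_rot: [180.0, -0.1, 161.1]
force: [-5.1, 1.5, -1.7]
gripper_width: 0.1
gripper_force: 2.1
```

Request:
{"op": "send_rows", "data": {"motion": [{"tx": -0.004, "ty": 0, "tz": 0, "rx": 0, "ry": 0, "rz": 0, "gripper": 1}, {"tx": 0, "ty": 0, "tz": 0, "rx": 0, "ry": 0, "rz": 0, "gripper": 1}]}}

```text
time_s: 5.7
ee_pos: [483.3, -289.3, 12.6]
ee_rot: [180.0, -0.1, 161.1]
force: [-3.8, 2.7, -2.7]
gripper_width: 0.4
gripper_force: 2.3
```

Request:
{"op": "send_rows", "data": {"motion": [{"tx": -0.004, "ty": 0, "tz": 0, "rx": 0, "ry": 0, "rz": 0, "gripper": 1}, {"tx": 0, "ty": 0, "tz": 0, "rx": 0, "ry": 0, "rz": 0, "gripper": 1}]}}

```text
time_s: 5.95
ee_pos: [483.7, -289.4, 12.2]
ee_rot: [180.0, -0.3, 161.1]
force: [-7.2, 1.8, -1.9]
gripper_width: 0.1
gripper_force: 3.7
```

Request:
{"op": "send_rows", "data": {"motion": [{"tx": -0.004, "ty": 0, "tz": 0, "rx": 0, "ry": 0, "rz": 0, "gripper": 1}, {"tx": 0, "ty": 0, "tz": 0, "rx": 0, "ry": 0, "rz": 0, "gripper": 1}]}}

```text
time_s: 6.2
ee_pos: [483.6, -289.3, 11.7]
ee_rot: [179.9, -0.5, 161.1]
force: [-10.6, 2.0, -2.2]
gripper_width: 0.4
gripper_force: 5.3
```

Request:
{"op": "send_rows", "data": {"motion": [{"tx": -0.008, "ty": 0, "tz": 0, "rx": 0, "ry": 0, "rz": 0, "gripper": 1}, {"tx": 0, "ty": 0, "tz": 0, "rx": 0, "ry": 0, "rz": 0, "gripper": 1}, {"tx": 0, "ty": 0, "tz": 0, "rx": 0, "ry": 0, "rz": 0, "gripper": 1}]}}

```text
time_s: 6.58
ee_pos: [483.4, -289.2, 11.3]
ee_rot: [179.9, -1.0, 161.1]
force: [-17.4, 4.6, 3.3]
gripper_width: 0.3
gripper_force: 9.1
```

Request:
{"op": "send_rows", "data": {"motion": [{"tx": 0.06, "ty": 0, "tz": 0, "rx": 0, "ry": 0, "rz": 0, "gripper": 1}, {"tx": 0.04, "ty": 0, "tz": 0, "rx": 0, "ry": 0, "rz": 0, "gripper": 1}, {"tx": 0, "ty": 0, "tz": -0.12, "rx": 0, "ry": 0, "rz": 0, "gripper": 1}, {"tx": 0, "ty": 0, "tz": -0.12, "rx": 0, "ry": 0, "rz": 0, "gripper": 1}, {"tx": -0.05, "ty": 0, "tz": -0.11, "rx": 0, "ry": 0, "rz": 0, "gripper": -1}, {"tx": -0.03, "ty": 0, "tz": -0.09, "rx": 0, "ry": 0, "rz": 0, "gripper": -1}, {"tx": 0, "ty": 0, "tz": 0, "rx": 0, "ry": 0, "rz": 0, "gripper": -1}]}}

```text
time_s: 7.45
ee_pos: [486.9, -291.6, 238.5]
ee_rot: [-179.8, 0.9, 161.1]
force: [-0.9, -0.1, -0.6]
gripper_width: 27.2
gripper_force: 0.0
```

```bash
python3 look.py w5; python3 - <<'E'
from h import *
w=np.load('w5.npy',allow_pickle=True).item();p=np.load('press.npy')
L=W(p,[(-69,16,20),(-69,-16,20)]);print(proj(w,L))
for th in(0,.12,.3,.5):
  print(th,proj(w,W(p,[(-64-36*np.sin(th),0,56-36*np.cos(th))])))
I=w['frame'][...,::-1];a=cv2.resize(I[80:280,180:380],(500,500),interpolation=2)
g=grab('side')['frame'][238:318,340:440,::-1]
b=cv2.resize(g,(300,240),interpolation=2);b=np.vstack([b,np.zeros((260,300,3),np.uint8)])
cv2.imwrite('pics/c5.png',np.hstack([a,b]))
E
```

```text
7.45 [ 486.92759902 -291.60886755  238.50242764] [-179.82668675    0.90884536  161.08940455] [-0.21  1.54  7.07 -0.24 -0.38 -0.02]
[[819.0, 54.0], [687.0, 74.0], [701.0, -5.0], [842.0, -27.0]]
[[292.92105022 186.91122173]
 [268.88473003 186.87283665]]
0 [[280.8945122  190.56791787]]
0.12 [[280.90013359 187.44092381]]
0.3 [[280.90801412 182.95067095]]
0.5 [[280.91576181 178.37271541]]
```

View pics/c5.png

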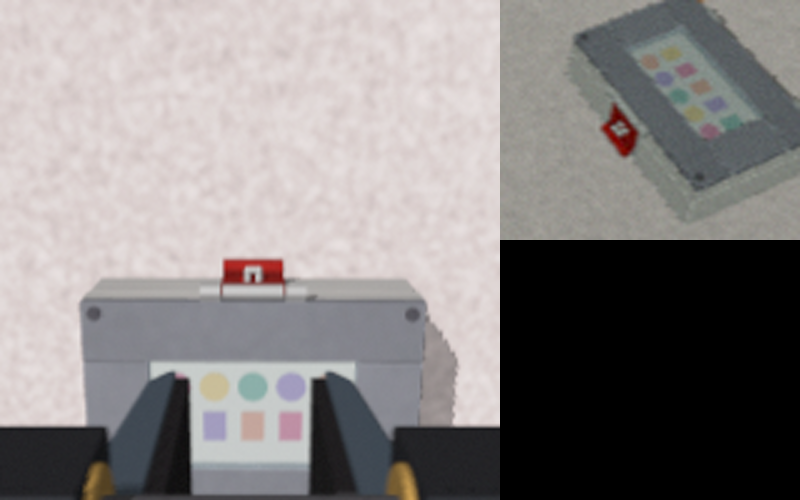

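Wrist view: hasp is flat against the press front with the catch showing through its slot (lip outer edge at row 184, as predicted for angle 0), lid shut. Going to the lamp.

Request:
{"op": "send_rows", "data": {"motion": [{"tx": 0.0357, "ty": 0.1047, "tz": 0, "rx": 0, "ry": 0, "rz": 0, "gripper": -1}, {"tx": 0.0357, "ty": 0.1047, "tz": 0, "rx": 0, "ry": 0, "rz": 0, "gripper": -1}, {"tx": 0.0357, "ty": 0.1047, "tz": 0, "rx": 0, "ry": 0, "rz": 0, "gripper": -1}, {"tx": 0.0357, "ty": 0.1047, "tz": 0, "rx": 0, "ry": 0, "rz": 0, "gripper": -1}, {"tx": 0.0357, "ty": 0.1047, "tz": 0, "rx": 0, "ry": 0, "rz": 0, "gripper": -1}, {"tx": 0.0357, "ty": 0.1047, "tz": 0, "rx": 0, "ry": 0, "rz": 0, "gripper": -1}, {"tx": 0.0357, "ty": 0.1047, "tz": 0, "rx": 0, "ry": 0, "rz": 0, "gripper": -1}, {"tx": 0.0357, "ty": 0.1047, "tz": 0, "rx": 0, "ry": 0, "rz": 0, "gripper": -1}, {"tx": 0.0357, "ty": 0.1047, "tz": 0, "rx": 0, "ry": 0, "rz": 0, "gripper": -1}, {"tx": 0.0357, "ty": 0.1047, "tz": 0, "rx": 0, "ry": 0, "rz": 0, "gripper": -1}]}}

```text
time_s: 8.8
ee_pos: [482.4, 265.8, 231.6]
ee_rot: [-180.0, -0.0, 161.1]
force: [1.1, -0.5, -0.1]
gripper_width: 91.4
gripper_force: 0.0
```

Request:
{"op": "send_rows", "data": {"motion": [{"tx": 0, "ty": 0, "tz": 0, "rx": 0, "ry": 0, "rz": 0.34, "gripper": -1}, {"tx": 0, "ty": 0, "tz": 0, "rx": 0, "ry": 0, "rz": 0.34, "gripper": -1}, {"tx": 0, "ty": 0, "tz": 0, "rx": 0, "ry": 0, "rz": 0.34, "gripper": -1}, {"tx": 0, "ty": 0, "tz": 0, "rx": 0, "ry": 0, "rz": 0.34, "gripper": -1}, {"tx": 0, "ty": 0, "tz": 0, "rx": 0, "ry": 0, "rz": 0.34, "gripper": -1}, {"tx": 0, "ty": 0, "tz": 0, "rx": 0, "ry": 0, "rz": 0.34, "gripper": -1}, {"tx": 0, "ty": 0, "tz": 0, "rx": 0, "ry": 0, "rz": 0.34, "gripper": -1}, {"tx": 0, "ty": 0, "tz": 0, "rx": 0, "ry": 0, "rz": 0.34, "gripper": -1}, {"tx": 0, "ty": 0, "tz": 0, "rx": 0, "ry": 0, "rz": 0, "gripper": -1}, {"tx": 0, "ty": 0, "tz": 0, "rx": 0, "ry": 0, "rz": 0, "gripper": -1}]}}

```text
time_s: 10.05
ee_pos: [482.6, 264.0, 232.2]
ee_rot: [-180.0, 0.0, 79.6]
force: [-0.1, 0.3, 0.1]
gripper_width: 91.2
gripper_force: 0.0
```

```bash
python3 - <<'E'
from h import *
q=np.load('lamp.npy');print(q);s=env.state();print(s['time_s'],s['ee_pos'],s['ee_rot'],s['force'])
go([*W(q,[(0,0,0)])[0][:2],66],np.degrees(q[2])+90)
E
```

```text
[ 4.88218750e+02  2.61468390e+02 -1.81288954e-01]
10.05 [482.64314871 264.00061465 232.24422699] [-1.79962322e+02  1.91883782e-02  7.96082594e+01] [-0.07562792  0.32468488  0.14670222]
shift/500 [-0.0029  0.0121  0.3325] rz -0.0 tilt [-1.79962322e+02  1.91883782e-02]
```

Request:
{"op": "send_rows", "data": {"motion": [{"tx": -0.003, "ty": 0.012, "tz": 0.1, "rx": 0, "ry": 0, "rz": 0, "gripper": -1}, {"tx": 0, "ty": 0, "tz": 0.1, "rx": 0, "ry": 0, "rz": 0, "gripper": -1}, {"tx": 0, "ty": 0, "tz": 0.06, "rx": 0, "ry": 0, "rz": 0, "gripper": -1}, {"tx": 0, "ty": 0, "tz": 0.04, "rx": 0, "ry": 0, "rz": 0, "gripper": -1}, {"tx": 0, "ty": 0, "tz": 0.032, "rx": 0, "ry": 0, "rz": 0, "gripper": -1}, {"tx": 0, "ty": 0, "tz": 0, "rx": 0, "ry": 0, "rz": 0, "gripper": -1}]}}

```text
time_s: 10.8
ee_pos: [487.8, 261.2, 65.9]
ee_rot: [-179.9, 0.1, 79.5]
force: [-0.0, 0.5, 1.2]
gripper_width: 91.3
gripper_force: 0.0
```

Request:
{"op": "send_rows", "data": {"motion": [{"tx": 0, "ty": 0, "tz": 0, "rx": 0, "ry": 0, "rz": 0, "gripper": 1}, {"tx": 0, "ty": 0, "tz": 0, "rx": 0, "ry": 0, "rz": 0, "gripper": 1}, {"tx": 0, "ty": 0, "tz": 0, "rx": 0, "ry": 0, "rz": 0, "gripper": 1}, {"tx": 0, "ty": 0, "tz": 0, "rx": 0, "ry": 0, "rz": 0, "gripper": 1}, {"tx": 0, "ty": 0, "tz": 0, "rx": 0, "ry": 0, "rz": 0, "gripper": 1}, {"tx": 0, "ty": 0, "tz": 0, "rx": 0, "ry": 0, "rz": 0, "gripper": 1}], "grip_force": 35}}

```text
time_s: 11.55
ee_pos: [488.5, 261.6, 67.0]
ee_rot: [180.0, -0.0, 79.5]
force: [0.2, -0.3, 0.7]
gripper_width: 34.0
gripper_force: 0.0
```

Request:
{"op": "send_rows", "data": {"motion": [{"tx": 0, "ty": 0, "tz": 0, "rx": 0, "ry": 0, "rz": 0, "gripper": 1}, {"tx": 0, "ty": 0, "tz": 0, "rx": 0, "ry": 0, "rz": 0, "gripper": 1}, {"tx": 0, "ty": 0, "tz": 0, "rx": 0, "ry": 0, "rz": 0, "gripper": 1}, {"tx": 0, "ty": 0, "tz": 0, "rx": 0, "ry": 0, "rz": 0, "gripper": 1}], "grip_force": 40}}

```text
time_s: 12.05
ee_pos: [488.5, 261.6, 67.0]
ee_rot: [180.0, -0.0, 79.5]
force: [-0.1, -0.1, -0.3]
gripper_width: 0.1
gripper_force: 0.0
```

Request:
{"op": "send_rows", "data": {"motion": [{"tx": 0, "ty": 0, "tz": -0.02, "rx": 0, "ry": 0, "rz": 0, "gripper": 1}, {"tx": 0, "ty": 0, "tz": -0.04, "rx": 0, "ry": 0, "rz": 0, "gripper": 1}, {"tx": 0, "ty": 0, "tz": -0.08, "rx": 0, "ry": 0, "rz": 0, "gripper": 1}, {"tx": 0, "ty": 0, "tz": -0.08, "rx": 0, "ry": 0, "rz": 0, "gripper": 1}, {"tx": 0, "ty": 0, "tz": -0.04, "rx": 0, "ry": 0, "rz": 0, "gripper": 1}, {"tx": 0, "ty": 0, "tz": 0, "rx": 0, "ry": 0, "rz": 0, "gripper": 1}, {"tx": 0, "ty": 0, "tz": 0, "rx": 0, "ry": 0, "rz": 0, "gripper": 1}]}}

```text
time_s: 12.92
ee_pos: [487.9, 261.2, 196.2]
ee_rot: [-179.9, 0.0, 79.5]
force: [-0.4, -0.8, 0.2]
gripper_width: 0.5
gripper_force: 0.0
```

```bash
python3 - <<'E'
from h import *
p=np.load('press.npy');s=env.state();print(s['time_s'],s['ee_pos'],s['ee_rot'],s['force'],s['torque'])
for n in('scene','side'): np.save(n+'1.npy',grab(n),allow_pickle=True)
go([p[0],p[1],s['ee_pos'][2]],np.degrees(p[2])+90)
E
```

```text
12.925 [487.86799561 261.23248709 196.16810322] [-1.79931777e+02  4.98171093e-02  7.94683638e+01] [-0.38376349 -0.76211625  0.20284954] [-0.08329032  0.00309522  0.00266419]
shift/500 [-1.1086e+00  3.5970e-01 -1.0000e-04] rz 0.28 tilt [-1.79884294e+02  8.45652618e-02]
```

The fingers closed on nothing. Look at what happened, with all cameras in one picture.

```bash
python3 - <<'E'
from h import *
ld=lambda n:np.load(n+'.npy',allow_pickle=True).item()
w=wcam(grab('wrist'));np.save('w6.npy',w,allow_pickle=True)
q=np.load('lamp.npy')
def lab(I,x,y,ww,hh):
    I=I['frame'][y:y+hh,x:x+ww,::-1]; k=400/ww
    c=cv2.resize(np.ascontiguousarray(I),(400,300),interpolation=2)
    for i in range(0,ww,20): cv2.putText(c,str(x+i),(int(i*k),8),0,.3,(0,0,255))
    for i in range(0,hh,20): cv2.putText(c,str(y+i),(0,int(i*k)+4),0,.3,(0,0,255))
    return c
P=[lab(ld('scene1'),265,120,133,100),lab(ld('side1'),180,125,133,100),lab(w,100,0,400,300),lab(ld('scene0'),265,120,133,100)]
cv2.imwrite('pics/c6.png',np.vstack([np.hstack(P[:2]),np.hstack(P[2:])]))
print(proj(w,W(q,[(0,0,97),(0,-58,97),(0,58,97),(-52,-83,16),(-52,83,16),(52,83,16),(52,-83,16)])).round().tolist())
E
```

```text
[[279.0, 203.0], [279.0, 259.0], [279.0, 141.0], [239.0, 251.0], [234.0, 115.0], [325.0, 115.0], [320.0, 251.0]]
```

View pics/c6.png

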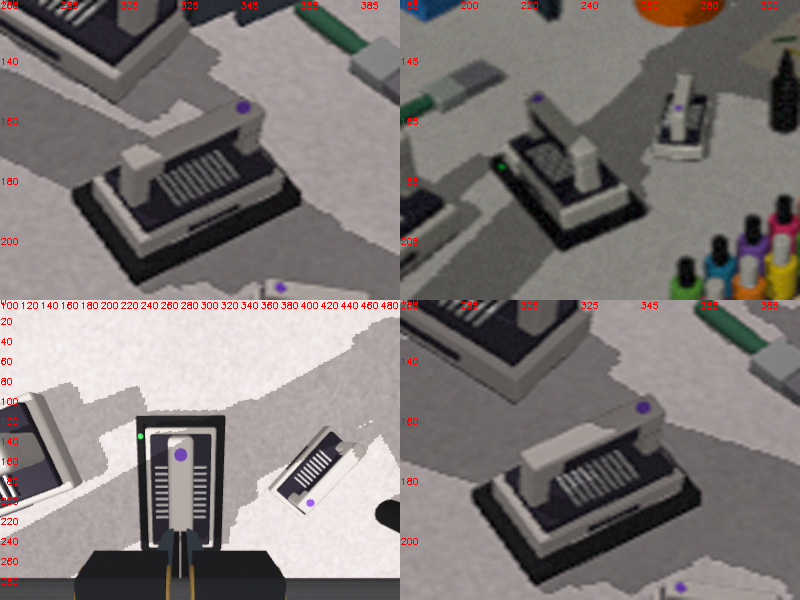

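```bash
python3 - <<'E'
from h import *
np.set_printoptions(precision=1,suppress=True)
ld=lambda n:np.load(n+'.npy',allow_pickle=True).item()
F={n:ld(n) for n in('scene1','side1','w6','w2','scene0','side0')}
# centroid of purple dot near each guess
def dot(f,x,y,r=9):
    I=f['frame'][y-r:y+r+1,x-r:x+r+1].astype(float);m=np.clip(np.minimum(I[...,0],I[...,2])-I[...,1]-15,0,None)
    yy,xx=np.mgrid[y-r:y+r+1,x-r:x+r+1];return np.array([(xx*m).sum(),(yy*m).sum()])/m.sum()
def tri(o):
    g=lambda X:np.concatenate([(proj(f,[X])[0]-px) for f,px in o]);r=least_squares(g,[480,300,90]);return r.x,g(r.x)
g={'scene1':(346,156),'side1':(226,158),'w6':(280,154),'w2':(319,253)}
D={n:dot(F[n],*v) for n,v in g.items()};print(D)
for c in (('scene1','side1'),('w6','w2'),('scene1','w6'),('side1','w6'),tuple(g)): print(c,*tri([(F[n],D[n]) for n in c]))
q=np.load('lamp.npy');print(W(q,[(0,45,97)]))
print('state',env.state()['qpos'],env.state()['ee_pos'])
E
```

```text
{'scene1': array([345.5, 155.3]), 'side1': array([225.4, 157.2]), 'w6': array([280.3, 154.4]), 'w2': array([319.4, 253.2])}
('scene1', 'side1') [495.3 307.7  96.5] [-0.1  0.2 -0.2 -0.2]
('w6', 'w2') [497.7 306.9  98.1] [-0.  -0.1 -0.1  0. ]
('scene1', 'w6') [497.6 306.9  99.3] [ 0.5  0.1 -0.1  0.1]
('side1', 'w6') [497.6 306.7  95.7] [ 0.6 -0.1 -0.2 -0.1]
('scene1', 'side1', 'w6', 'w2') [497.5 306.9  98. ] [ 0.4  0.4  0.5 -0.7 -0.3 -0.  -0.2 -0.1]
[[496.3 305.7  97. ]]
state [27.  16.  91.1  0.  73.  37.5] [487.8 261.2 195.7]
```

```bash
python3 - <<'E'
from h import *
np.set_printoptions(precision=1,suppress=True)
w=np.load('w6.npy',allow_pickle=True).item()
Ti=np.linalg.inv(np.array(w['T_tool_cam']));K=210/np.tan(np.radians(w['vertical_fov'])/2)
for z in(30,0,-19,-60):
  for x in(-16,0,16):
    p=(Ti@[x,0,z,1])[:3];print(z,x,K*p[0]/p[2]+w['cx'],K*p[1]/p[2]+w['cy'])
I=w['frame'];print(I[222:262:2,270:292:3].mean(2).astype(int))
print(env.grasp_offset,[a for a in dir(env) if a[0]!='_'])
E
```

```text
30 -16 278.19552915261534 244.84923103971155
30 0 278.18078148174607 225.07734166377827
30 16 278.16551616694466 204.6114580529165
0 -16 277.9959094362776 260.8520735613012
0 0 277.9752631060792 238.72422092000863
0 16 277.9537923016162 215.7127320656048
-19 -16 277.8396389409593 273.3797545600995
-19 0 277.8137171663691 249.4512321977287
-19 16 277.786661355017 224.47587471520737
-60 -16 277.3809558565316 310.1508376077976
-60 0 277.3361824031618 281.16060724994065
-60 16 277.2889414752147 250.57271910578433
[[153 171 171 171 171 172 172 158]
 [154 172 173 172 172 170 173 157]
 [154 171 172 172 172 171 172 156]
 [136 129 171 172 171 171 124 154]
 [ 55  80 156 168 155 155  57  70]
 [ 56  70  26 121  25  25  56  56]
 [ 56  48  23 122  25  23  56  55]
 [ 56  46  25  88  24  27  56  56]
 [ 56  44  26  88  26  23  55  56]
 [ 56  37  25  88  24  24  57  56]
 [ 56  35  25 124  28  24  56  57]
 [ 56  36  24 123  24  26  57  56]
 [ 56  32  26 124  26  26  57  55]
 [ 57  31  26 124  25  25  55  57]
 [ 56  29  24 124  24  26  53  55]
 [ 55  30  25 124  25  25  51  57]
 [ 56  27  24 125  25  24  52  57]
 [ 55  27  24 125  23  27  53  50]
 [ 57  22  22 123  25  26  52  51]
 [ 55  26  23 114  25  26  50  50]]
18.8 ['Unreachable', 'grab_frame', 'grasp_offset', 'job_done', 'state']
```

```bash
python3 - <<'E'
from h import *
np.set_printoptions(precision=1,suppress=True)
p=np.load('press.npy')
def red(f,x0,x1,y0,y1):
    I=f['frame'].astype(int);m=np.zeros(I.shape[:2],bool);m[y0:y1,x0:x1]=((I[...,0]>2*I[...,1])&(I[...,0]>2*I[...,2])&(I[...,0]>70))[y0:y1,x0:x1]
    y,x=np.nonzero(m);return x.min(),x.max(),y.min(),y.max(),m.sum(),x.mean(),y.mean()
w=np.load('w5.npy',allow_pickle=True).item();sd=np.load('side1.npy',allow_pickle=True).item();sc=np.load('scene1.npy',allow_pickle=True).item()
for n,f,b in(('w5',w,(240,320,160,230)),('side',sd,(340,400,250,310)),('scene',sc,(100,150,285,330))): print(n,red(f,*b))
a=np.linspace(0,2*np.pi,24)
for th in(0,.12,.25,.4,.6):
    o=np.array([-5,-36]);R=np.array([[np.cos(th),np.sin(th)],[-np.sin(th),np.cos(th)]])  # swing forward
    c=R@o; L=[(-64+c[0]+4.5*np.cos(t),y,56+c[1]+4.5*np.sin(t)) for t in a for y in(-16,16)]
    for f in(w,sd,sc):
        u=proj(f,W(p,L));print(th,'x',u[:,0].min(),u[:,0].max(),'y',u[:,1].min(),u[:,1].max(),end=' | ')
    print()
E
```

```text
w5 (np.int64(269), np.int64(293), np.int64(184), np.int64(192), np.int64(157), np.float64(281.09554140127386), np.float64(187.68789808917197))
side (np.int64(374), np.int64(385), np.int64(273), np.int64(289), np.int64(74), np.float64(379.94594594594594), np.float64(282.1621621621622))Traceback (most recent call last):
  File "<stdin>", line 8, in <module>
  File "<stdin>", line 6, in red
    return umr_minimum(a, axis, None, out, keepdims, initial, where)
ValueError: zero-size array to reduction operation minimum which has no identity
```

```bash
python3 - <<'E'
from h import *
p=np.load('press.npy')
w=np.load('w5.npy',allow_pickle=True).item();sd=np.load('side1.npy',allow_pickle=True).item()
a=np.linspace(0,2*np.pi,24)
for th in(0,.12,.25,.4,.6):
    o=np.array([-5,-36]);R=np.array([[np.cos(th),np.sin(th)],[-np.sin(th),np.cos(th)]])
    c=R@o; L=[(-64+c[0]+4.5*np.cos(t),y,56+c[1]+4.5*np.sin(t)) for t in a for y in(-16,16)]
    for f in(w,sd):
        u=proj(f,W(p,L));print(th,'x %.1f %.1f y %.1f %.1f'%(u[:,0].min(),u[:,0].max(),u[:,1].min(),u[:,1].max()),end=' | ')
    print()
E
```

```text
0 x 268.8 293.0 y 183.5 190.3 | 0 x 373.2 383.8 y 277.3 289.4 | 
0.12 x 268.7 293.1 y 180.4 187.3 | 0.12 x 371.8 382.4 y 277.7 289.8 | 
0.25 x 268.6 293.2 y 177.3 184.2 | 0.25 x 370.4 381.0 y 277.9 290.1 | 
0.4 x 268.5 293.3 y 173.9 180.9 | 0.4 x 368.9 379.5 y 278.0 290.2 | 
0.6 x 268.4 293.5 y 170.0 177.0 | 0.6 x 367.1 377.8 y 277.7 290.0 |
```

Hasp angle ≈ 0 in both views (edge row 184 vs 183.5 predicted). In the wrist image the fingertip sits about 30 mm short of the reported TCP, which explains the empty close over the bar. The bar is 97 mm high as expected, so I'll go about 30 mm lower. The open fingers clear the head either way.

Request:
{"op": "send_rows", "data": {"motion": [{"tx": 0, "ty": 0, "tz": 0, "rx": 0, "ry": 0, "rz": 0, "gripper": -1}, {"tx": 0, "ty": 0, "tz": 0, "rx": 0, "ry": 0, "rz": 0, "gripper": -1}, {"tx": 0, "ty": 0, "tz": 0, "rx": 0, "ry": 0, "rz": 0, "gripper": -1}, {"tx": 0, "ty": 0, "tz": 0, "rx": 0, "ry": 0, "rz": 0, "gripper": -1}, {"tx": 0, "ty": 0, "tz": 0.06, "rx": 0, "ry": 0, "rz": 0, "gripper": -1}, {"tx": 0, "ty": 0, "tz": 0.06, "rx": 0, "ry": 0, "rz": 0, "gripper": -1}, {"tx": 0, "ty": 0, "tz": 0.05, "rx": 0, "ry": 0, "rz": 0, "gripper": -1}, {"tx": 0, "ty": 0, "tz": 0.05, "rx": 0, "ry": 0, "rz": 0, "gripper": -1}, {"tx": 0, "ty": 0, "tz": 0.04, "rx": 0, "ry": 0, "rz": 0, "gripper": -1}, {"tx": 0, "ty": 0, "tz": 0.03, "rx": 0, "ry": 0, "rz": 0, "gripper": -1}, {"tx": 0, "ty": 0, "tz": 0, "rx": 0, "ry": 0, "rz": 0, "gripper": -1}]}}

```text
time_s: 14.45
ee_pos: [487.8, 261.2, 51.1]
ee_rot: [-179.9, 0.1, 79.5]
force: [0.3, -0.8, 0.8]
gripper_width: 91.2
gripper_force: 0.0
```

Request:
{"op": "send_rows", "data": {"motion": [{"tx": 0, "ty": 0, "tz": 0.016, "rx": 0, "ry": 0, "rz": 0, "gripper": -1}, {"tx": 0, "ty": 0, "tz": 0.016, "rx": 0, "ry": 0, "rz": 0, "gripper": -1}, {"tx": 0, "ty": 0, "tz": 0, "rx": 0, "ry": 0, "rz": 0, "gripper": -1}]}}

```text
time_s: 14.82
ee_pos: [488.1, 261.3, 35.5]
ee_rot: [-180.0, 0.0, 79.5]
force: [-0.2, -0.6, -0.4]
gripper_width: 91.4
gripper_force: 0.0
```

Request:
{"op": "send_rows", "data": {"motion": [{"tx": 0, "ty": 0, "tz": 0, "rx": 0, "ry": 0, "rz": 0, "gripper": 1}, {"tx": 0, "ty": 0, "tz": 0, "rx": 0, "ry": 0, "rz": 0, "gripper": 1}, {"tx": 0, "ty": 0, "tz": 0, "rx": 0, "ry": 0, "rz": 0, "gripper": 1}, {"tx": 0, "ty": 0, "tz": 0, "rx": 0, "ry": 0, "rz": 0, "gripper": 1}, {"tx": 0, "ty": 0, "tz": 0, "rx": 0, "ry": 0, "rz": 0, "gripper": 1}, {"tx": 0, "ty": 0, "tz": 0, "rx": 0, "ry": 0, "rz": 0, "gripper": 1}, {"tx": 0, "ty": 0, "tz": 0, "rx": 0, "ry": 0, "rz": 0, "gripper": 1}, {"tx": 0, "ty": 0, "tz": 0, "rx": 0, "ry": 0, "rz": 0, "gripper": 1}, {"tx": 0, "ty": 0, "tz": 0, "rx": 0, "ry": 0, "rz": 0, "gripper": 1}, {"tx": 0, "ty": 0, "tz": 0, "rx": 0, "ry": 0, "rz": 0, "gripper": 1}], "grip_force": 40}}

```text
time_s: 16.08
ee_pos: [488.4, 261.5, 35.9]
ee_rot: [-180.0, 0.0, 79.5]
force: [0.3, 0.6, 0.1]
gripper_width: 23.6
gripper_force: 40.0
```

Grasped: opening 23.6 mm at 40 N. Lift straight up.

Request:
{"op": "send_rows", "data": {"motion": [{"tx": 0, "ty": 0, "tz": -0.01, "rx": 0, "ry": 0, "rz": 0, "gripper": 1}, {"tx": 0, "ty": 0, "tz": -0.02, "rx": 0, "ry": 0, "rz": 0, "gripper": 1}, {"tx": 0, "ty": 0, "tz": -0.04, "rx": 0, "ry": 0, "rz": 0, "gripper": 1}, {"tx": 0, "ty": 0, "tz": -0.06, "rx": 0, "ry": 0, "rz": 0, "gripper": 1}, {"tx": 0, "ty": 0, "tz": -0.06, "rx": 0, "ry": 0, "rz": 0, "gripper": 1}, {"tx": 0, "ty": 0, "tz": -0.06, "rx": 0, "ry": 0, "rz": 0, "gripper": 1}, {"tx": 0, "ty": 0, "tz": -0.04, "rx": 0, "ry": 0, "rz": 0, "gripper": 1}, {"tx": 0, "ty": 0, "tz": -0.01, "rx": 0, "ry": 0, "rz": 0, "gripper": 1}, {"tx": 0, "ty": 0, "tz": 0, "rx": 0, "ry": 0, "rz": 0, "gripper": 1}, {"tx": 0, "ty": 0, "tz": 0, "rx": 0, "ry": 0, "rz": 0, "gripper": 1}]}}

```text
time_s: 17.32
ee_pos: [487.8, 261.2, 184.8]
ee_rot: [-179.9, 0.1, 79.5]
force: [0.1, -0.5, -3.1]
gripper_width: 23.8
gripper_force: 40.0
```

```bash
python3 - <<'E'
from h import *
np.set_printoptions(precision=1,suppress=True)
q=np.load('lamp.npy');p=np.load('press.npy')
w=wcam(grab('wrist'));np.save('w7.npy',w,allow_pickle=True);s=w['s'];print(s['time_s'],s['ee_pos'],s['ee_rot'],s['force'],s['torque'],s['gripper_width'],s['gripper_force'])
w6=np.load('w6.npy',allow_pickle=True).item()
# profile along lamp axis through far end, x offset +-25 (head only), before lift (w6): head far edge vs dock
for X in(-25,25):
    print('w6 head',[int(w6['frame'][int(round(v)),int(round(u))].mean()) for u,v in proj(w6,W(q,[(X,y,47) for y in range(50,95,3)]))])
dz=s['ee_pos'][2]-35.9;t=s['ee_pos']
for X in(-25,0,25):
    print('w7 head',[int(w['frame'][int(round(v)),int(round(u))].mean()) for u,v in proj(w,W([t[0],t[1],q[2]],[(X,y,47+dz) for y in range(50,95,3)]))])
def dot(f,x,y,r=14):
    I=f['frame'][y-r:y+r+1,x-r:x+r+1].astype(float);m=np.clip(np.minimum(I[...,0],I[...,2])-I[...,1]-15,0,None)
    yy,xx=np.mgrid[y-r:y+r+1,x-r:x+r+1];return np.array([(xx*m).sum(),(yy*m).sum()])/m.sum(),m.sum()
u=proj(w,[np.array([497.5,306.9,98])+[t[0]-488.4,t[1]-261.5,dz]])[0];print('dot pred',u,dot(w,*u.round().astype(int)))
go([p[0],p[1],t[2]],np.degrees(p[2])+90)
sc,sd=np.load('scene0.npy',allow_pickle=True).item(),np.load('side0.npy',allow_pickle=True).item()
E
```

```text
17.325 [487.8 261.2 184.8] [-179.9    0.1   79.5] [ 0.1 -0.5 -3.1] [-0.1  0.   0. ] 23.81073510563275 39.993000626564026
w6 head [61, 61, 60, 60, 50, 175, 225, 36, 39, 39, 41, 118, 167, 228, 235]
w6 head [44, 43, 45, 44, 40, 174, 171, 46, 30, 30, 41, 161, 163, 231, 238]
w7 head [61, 60, 61, 62, 52, 195, 234, 202, 171, 117, 169, 172, 170, 170, 166]
w7 head [173, 173, 166, 129, 94, 174, 234, 55, 39, 41, 169, 220, 232, 232, 234]
w7 head [41, 43, 41, 43, 41, 174, 173, 48, 32, 40, 164, 231, 232, 229, 233]
dot pred [278.4 188.9] (array([279.6, 188.4]), np.float64(15263.0))
shift/500 [-1.1  0.4  0. ] rz 0.28 tilt [-179.9    0.1]
```

Lamp held (−3 N, edges where predicted). Carry it over the rack at about 160 mm light-face height.

Request:
{"op": "send_rows", "data": {"motion": [{"tx": -0.05, "ty": 0.016, "tz": 0, "rx": 0, "ry": 0, "rz": 0, "gripper": 1}, {"tx": -0.09, "ty": 0.029, "tz": 0, "rx": 0, "ry": 0, "rz": 0, "gripper": 1}, {"tx": -0.11, "ty": 0.0357, "tz": 0, "rx": 0, "ry": 0, "rz": 0, "gripper": 1}, {"tx": -0.11, "ty": 0.0357, "tz": 0, "rx": 0, "ry": 0, "rz": 0, "gripper": 1}, {"tx": -0.11, "ty": 0.0357, "tz": 0, "rx": 0, "ry": 0, "rz": 0, "gripper": 1}, {"tx": -0.11, "ty": 0.0357, "tz": 0, "rx": 0, "ry": 0, "rz": 0, "gripper": 1}, {"tx": -0.11, "ty": 0.0357, "tz": 0, "rx": 0, "ry": 0, "rz": 0, "gripper": 1}, {"tx": -0.11, "ty": 0.0357, "tz": 0, "rx": 0, "ry": 0, "rz": 0, "gripper": 1}, {"tx": -0.11, "ty": 0.0357, "tz": 0, "rx": 0, "ry": 0, "rz": 0, "gripper": 1}, {"tx": -0.1, "ty": 0.0325, "tz": 0, "rx": 0, "ry": 0, "rz": 0, "gripper": 1}, {"tx": -0.06, "ty": 0.0195, "tz": 0, "rx": 0, "ry": 0, "rz": 0, "gripper": 1}, {"tx": -0.0386, "ty": 0.0125, "tz": 0, "rx": 0, "ry": 0, "rz": 0, "gripper": 1}]}}

```text
time_s: 18.88
ee_pos: [563.5, -317.7, 184.7]
ee_rot: [-179.9, -0.0, 79.4]
force: [-0.5, -0.6, -3.6]
gripper_width: 23.7
gripper_force: 40.0
```

Request:
{"op": "send_rows", "data": {"motion": [{"tx": 0, "ty": 0, "tz": 0, "rx": 0, "ry": 0, "rz": 0.14, "gripper": 1}, {"tx": 0, "ty": 0, "tz": 0, "rx": 0, "ry": 0, "rz": 0.14, "gripper": 1}, {"tx": 0, "ty": 0, "tz": 0, "rx": 0, "ry": 0, "rz": 0, "gripper": 1}, {"tx": 0, "ty": 0, "tz": 0, "rx": 0, "ry": 0, "rz": 0, "gripper": 1}, {"tx": 0, "ty": 0, "tz": 0, "rx": 0, "ry": 0, "rz": 0, "gripper": 1}]}}

```text
time_s: 19.5
ee_pos: [563.9, -315.9, 185.9]
ee_rot: [-180.0, -0.0, 71.1]
force: [-0.1, -0.2, -2.5]
gripper_width: 23.6
gripper_force: 40.0
```

```bash
python3 - <<'E'
from h import *
np.set_printoptions(precision=2,suppress=True)
p=np.load('press.npy')
w=wcam(grab('wrist'));np.save('w8.npy',w,allow_pickle=True);s=w['s'];print(s['time_s'],s['ee_pos'],s['ee_rot'],s['force'],s['gripper_width'],s['gripper_force'])
# refine press pose by w3 lid/edge overlay already; window target; keep dot relation
def dot(f,x,y,r=14):
    I=f['frame'][y-r:y+r+1,x-r:x+r+1].astype(float);m=np.clip(np.minimum(I[...,0],I[...,2])-I[...,1]-15,0,None)
    yy,xx=np.mgrid[y-r:y+r+1,x-r:x+r+1];return np.array([(xx*m).sum(),(yy*m).sum()])/m.sum()
print('dot now',dot(w,279,188),'w7',dot(np.load('w7.npy',allow_pickle=True).item(),279,188))
go([p[0],p[1],80+23.9],np.degrees(p[2])+90)
E
```

```text
19.5 [ 563.85 -315.94  185.89] [-179.99   -0.01   71.13] [-0.05 -0.24 -2.53] 23.63352436954202 39.99297380447388
dot now [279.62 188.41] w7 [279.6  188.41]
shift/500 [-0.   -0.    0.16] rz 0.001 tilt [-179.99   -0.01]
```

Request:
{"op": "send_rows", "data": {"motion": [{"tx": 0, "ty": 0, "tz": 0.02, "rx": 0, "ry": 0, "rz": 0, "gripper": 1}, {"tx": 0, "ty": 0, "tz": 0.04, "rx": 0, "ry": 0, "rz": 0, "gripper": 1}, {"tx": 0, "ty": 0, "tz": 0.04, "rx": 0, "ry": 0, "rz": 0, "gripper": 1}, {"tx": 0, "ty": 0, "tz": 0.03, "rx": 0, "ry": 0, "rz": 0, "gripper": 1}, {"tx": 0, "ty": 0, "tz": 0.015, "rx": 0, "ry": 0, "rz": 0, "gripper": 1}, {"tx": 0, "ty": 0, "tz": 0.01, "rx": 0, "ry": 0, "rz": 0, "gripper": 1}, {"tx": 0, "ty": 0, "tz": 0.005, "rx": 0, "ry": 0, "rz": 0, "gripper": 1}, {"tx": 0, "ty": 0, "tz": 0, "rx": 0, "ry": 0, "rz": 0, "gripper": 1}, {"tx": 0, "ty": 0, "tz": 0, "rx": 0, "ry": 0, "rz": 0, "gripper": 1}, {"tx": 0, "ty": 0, "tz": 0, "rx": 0, "ry": 0, "rz": 0, "gripper": 1}]}}

```text
time_s: 20.8
ee_pos: [564.0, -316.3, 106.3]
ee_rot: [180.0, 0.0, 71.1]
force: [-0.0, -0.4, -2.7]
gripper_width: 23.7
gripper_force: 40.0
```

```bash
python3 - <<'E'
from h import *
np.set_printoptions(precision=2,suppress=True)
p=np.load('press.npy');s=env.state();print(s['time_s'],s['ee_pos'],s['ee_rot'],s['force'],s['qvel'],s['gripper_force'])
go([p[0],p[1],80+23.9],np.degrees(p[2])+90)
# dot check: predicted world position of the dot if lamp sits centred on the press, dot local from dock measurement
q=np.load('lamp.npy');d=np.array([497.5,306.9])-q[:2];c,n=np.cos(q[2]),np.sin(q[2]);l=(c*d[0]+n*d[1],-n*d[0]+c*d[1]);print('dot local',l)
X=W(p,[(l[0],l[1],98-12+80)])
def dot(f,x,y,r=9):
    I=f['frame'][y-r:y+r+1,x-r:x+r+1].astype(float);m=np.clip(np.minimum(I[...,0],I[...,2])-I[...,1]-15,0,None)
    yy,xx=np.mgrid[y-r:y+r+1,x-r:x+r+1];return np.array([(xx*m).sum(),(yy*m).sum()])/max(m.sum(),1)
for k in('scene','side','wrist'):
    f=grab(k); f=wcam(f) if k=='wrist' else f
    u=proj(f,X)[0];print(k,u,dot(f,*u.round().astype(int)))
E
```

```text
20.8 [ 564.03 -316.33  106.28] [179.96   0.    71.08] [-0.02 -0.4  -2.72] [-0.07 -0.05  0.02  0.1   0.01 -0.02] 39.992929100990295
shift/500 [-0. -0.  0.] rz 0.0 tilt [179.96   0.  ]
dot local (np.float64(0.9379419947244028), np.float64(46.36046851482418))
scene [148.16 318.89] [147.68 318.25]
side [401.16 221.17] [0. 0.]
wrist [278.28 189.22] [278.12 188.92]
```

The lamp is centred within about 1 mm, about 22 mm above the lid, level and still.

```bash
python3 -c "
from workcell import env
print(env.job_done())"
```

```text
the job is handed in; nothing more can be done
None
```

I handed the job in without seeing a verdict: the hasp is locked down, and the lamp went over the rack and is held still, about 22 mm above the lid and centred on the window by my measurements.

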